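# Return the missing setting block to its place in the row

### The job

The rack holds the press's aluminium setting blocks side by side in order of height, rising in even 12 mm steps, but one step in the middle is missing and the others have closed up. Slide the blocks apart along the rack where that step belongs, without lifting any of them out, and stand the one loose block of the missing height in the gap, so that all six stand upright on the bench between the rails in order. Do not tip any block over, and leave the two spare duplicate blocks and the other things on the bench where they are.

Things in the scene. Friction and masses are not known exactly. Their poses are not given: they have to be found in the camera images.
- rack: fixed dark steel rails around a channel 140 mm long (its y) and 50 mm wide (its x), floor = bench top. Rails 12 mm high, 4 thick, with 2 mm high feet out to 47 mm; end stops 36 mm high, 44 wide. Origin mid-channel on the bench. Full row: 48, 60, 72, 84, 96, 108 mm tall from the +y end (robot's left) to the -y end, 132 mm in all.
- block48: plain aluminium block, 44 mm (its x) by 22 mm (its y) by 48 mm tall, 0.13 kg give or take a quarter, standing upright; origin at the centre of its underside, z up. First in the rack, at the +y end of the row. The row's five blocks start packed (0.3 mm gaps), about 29 mm of channel free at one or both ends, and slide along it freely.
- block60: plain aluminium block, 44 mm (its x) by 22 mm (its y) by 60 mm tall, 0.16 kg give or take a quarter, standing upright; origin at the centre of its underside, z up. Stands in the rack next to block48.
- block72: plain aluminium block, 44 mm (its x) by 22 mm (its y) by 72 mm tall, 0.19 kg give or take a quarter, standing upright; origin at the centre of its underside, z up. Either stands in the rack next to block60 (then block84 is the missing one), or is the missing one and stands loose on the bench to the left of the rack, turned as the rack is.
- block84: plain aluminium block, 44 mm (its x) by 22 mm (its y) by 84 mm tall, 0.22 kg give or take a quarter, standing upright; origin at the centre of its underside, z up. Either stands in the rack next to block96 (then block72 is the missing one), or is the missing one and stands loose on the bench to the left of the rack, turned as the rack is.
- block96: plain aluminium block, 44 mm (its x) by 22 mm (its y) by 96 mm tall, 0.25 kg give or take a quarter, standing upright; origin at the centre of its underside, z up. Stands in the rack next to block108.
- block108: plain aluminium block, 44 mm (its x) by 22 mm (its y) by 108 mm tall, 0.28 kg give or take a quarter, standing upright; origin at the centre of its underside, z up. Stands in the rack at its -y end of the row.
- spare60: plain aluminium block, 44 mm (its x) by 22 mm (its y) by 60 mm tall, 0.16 kg give or take a quarter, standing upright; origin at the centre of its underside, z up. A duplicate standing loose left of the rack; not wanted.
- spare96: plain aluminium block, 44 mm (its x) by 22 mm (its y) by 96 mm tall, 0.25 kg give or take a quarter, standing upright; origin at the centre of its underside, z up. A duplicate standing loose left of the rack; not wanted.
- cleaner: closed bottle, 56 mm across, 120 mm tall, 0.2 kg, on the bench to the right; a bystander. Origin at the centre of its underside.
- wrench: steel wrench 170 mm long lying on the bench to the right; a bystander. Origin near its middle, along its x.
- specimen_bin: grey open plastic bin 120 x 160 x 50 mm with flat steel specimens in it, on the bench far to the left; a bystander. Origin at the centre of its underside.
Not all that is in view belongs to the job. Leave any turquoise look-alike of the rack alone.

How it is judged:
By the outcome, as a careful person would: the job done as asked, in the order asked, and still so for the second after the job is handed in, with the robot touching nothing.
It also fails if it takes over 64 s, if anything falls off the work surface, if the arm or the gripper's body presses on something with over 40 N, if the wrist force passes 120 N, or if a joint passes its speed limit or range.

### The arm

A 7-joint arm with a two-finger parallel gripper is mounted at the origin on the work surface. World frame = base frame: x ahead of the robot, y to its left, z up, the work surface at z = 0. Lengths are in m, angles in degrees, forces in N, time in s.
With the tool pointing down it reaches from about 0.425 to 0.875 m from the base axis. Payload 4.7 kg.
Tool frame: the origin (TCP) lies on the centre line of the jaws, within the pads' length; the fingertips stand 19 mm ahead of it and the grasp point (between the pads) is the TCP; z points along the fingers, y is the line along which they close (so a half turn about z gives the same grasp; the last joint's range is limited). The gripper opens to 87 mm and grips with 3 to 60 N. Pads are 19 mm wide; open, the fingers measure 117 mm over their backs; the gripper's body (75 mm by 190 mm) begins 51 mm behind the grasp point.
Start: joints at [70.823, 18.392, -4.016, 83.108, 1.295, 78.541, -3.26], TCP at [0.222, -0.611, 0.242] pointing down, gripper open.
Joint ranges: [-163.93, 163.93], [-17.29, 119.83], [-79.2, 71.16], [3.27, 140.29], [-89.18, 269.18], [5.43, 117.66], [-154.24, 154.24]. Speed limits (degrees/s): [147.25, 147.25, 180, 180, 180, 180, 180].

### API

Orientations are given as [roll, pitch, yaw] about the fixed x, y, z axes, in that order (R = Rz(yaw) Ry(pitch) Rx(roll)).
In Python, from cell import env, imaging gives the robot as it stands.
- The arm moves only by the shell command python3 -m crank 'ROWS' [OPENING] [FORCE]. ROWS is JSON, a list of rows, each an object of numbers: "x", "y", "z": the shift along the tool's x, y, z in m; "turn": the turn about the tool's z in rad. In form: [{"x": .., "y": .., "z": .., "turn": ..}, ...]. A call has 1 to 12 rows; each row is the pose to reach, as a shift and turn from the pose commanded when the call began, along the tool's axes at that moment; what a row does not reach only later rows make up. A row lasts 1/8 s, in which the tool goes at most 62.5 mm and 10.7 degrees, less where a joint would pass 70% of its speed; a pose out of reach is approached as far as the arm can. A call with a gripper value outside its range is refused whole. OPENING is the finger opening in m, from 0 to 0.087, set as the call begins (- or left out, the last holds). The fingers move at their own pace and stop on an object; FORCE is the grip in N (left out, the last holds). Time passes only in rows, so rows that repeat a pose let the fingers close. It gives the time, the measured TCP pose, the force, the opening and the grip force at its end, in the units of the state.
- env.get_obs(): the state, without advancing time (a new reading comes with each control period).
- imaging.read_camera(name): name is "scene" or "top" or "wrist"; returns the picture (480x640x3 uint8, red, green, blue); there is no depth.
- imaging.get_calibration(name): a dict with "camera_matrix" (3x3 intrinsics, pixels), "position" and "attitude" of the camera in the world. Camera axes: x right, y up, looking along -z (the intrinsics and any distortion apply to the point x, -y, -z); pixel columns grow to the right and rows downward; lengths in m; the calibration is good to about 2 mm. A picture is of the moment at which its call begins: read the wrist's pose just before it. get_calibration takes no time and is no camera call; for the wrist camera it gives the pose at the moment of the call.
- env.sign_off(): hands the job in; it is judged then, once.
The state is a dict: "time_s": time; "qpos": joint angles; "joint_velocities": joint speeds; "effort": joint torques, N m; "tool_pos": TCP position; "tool_rot": TCP orientation; "force": force on the tool from outside, world axes, zero at the start; "wrist_torque": the same for the moment, N m; "grip_width": finger opening in m; "grasp_force": force on a finger pad.
Only numpy, scipy, OpenCV 4.12 (cv2) and the standard library are available. Lean on these libraries where they do the work, as an engineer would, in place of code of your own. Each camera call takes 0.05 s, during which the arm holds its last target. There are 200 camera calls.

## Working session

There is one attempt and no reset: what is moved stays moved. The work goes in short steps, Python scripts to look and compute and a shell command to move; the robot and the scene stay as the last step left them, time stands still between calls to the robot, and variables do not carry over. Pictures are saved under pics/ and viewed, at most 10 in all, crops included, and the job is handed in when it is done.

```bash
mkdir -p pics
cat > h.py <<'E'
import numpy as np, cv2
from cell import env, imaging
def snap(n,f):
    c=imaging.get_calibration(n); im=imaging.read_camera(n); cv2.imwrite('pics/'+f,im[:,:,::-1]); return im,c
E
python3 - <<'E'
from h import *
for n in('scene','top'):
    im,c=snap(n,n+'0.png'); print(n,c)
print(env.get_obs())
E
```

```text
scene {'camera_matrix': array([[439.42235981,   0.        , 322.47298498],
       [  0.        , 439.42235981, 238.05280678],
       [  0.        ,   0.        ,   1.        ]]), 'position': array([1.31493263, 0.08534877, 0.60396286]), 'attitude': array([54.35987507, -0.61814698, 95.43283876])}
top {'camera_matrix': array([[566.52636567,   0.        , 316.75042929],
       [  0.        , 566.52636567, 244.73441924],
       [  0.        ,   0.        ,   1.        ]]), 'position': array([0.20413764, 0.01856999, 1.5898315 ]), 'attitude': array([ 11.84192646,   0.17827851, -96.31415308])}
{'time_s': 0.1, 'qpos': array([70.82246436, 18.43272919, -4.01377235, 83.16848274,  1.2950732 ,
       78.54131543, -3.25929614]), 'joint_velocities': array([ 0.01291594, -0.14017644, -0.00968742, -0.07517572,  0.05716061,
       -0.03517182, -0.01706603]), 'effort': array([ 2.85445576e-04, -4.92572451e+01, -4.05467357e-01, -3.13398206e+01,
       -6.41142810e-02,  3.94806708e-02,  6.96416305e-05]), 'tool_pos': array([ 0.22193368, -0.61043878,  0.24058924]), 'tool_rot': array([-1.79902702e+02,  6.17344229e-03,  1.99861971e+01]), 'force': array([-0.29095227, -0.47107439, -0.00580402]), 'wrist_torque': array([-0.05142354,  0.00456485, -0.00203339]), 'grasp_force': 0.0, 'grip_width': 0.08700306122395741}
```

View pics/scene0.png

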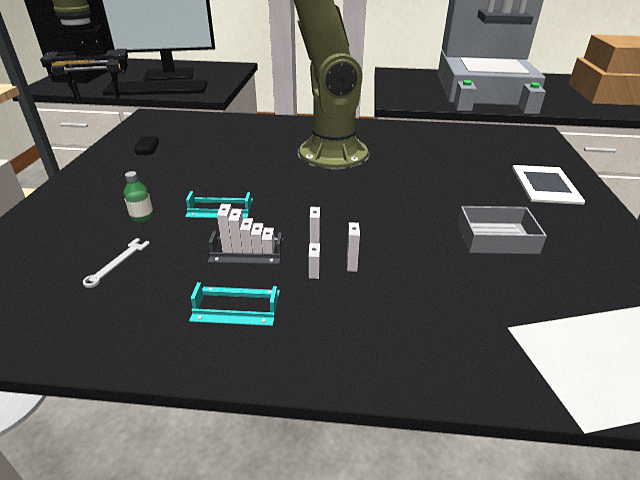

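View pics/top0.png

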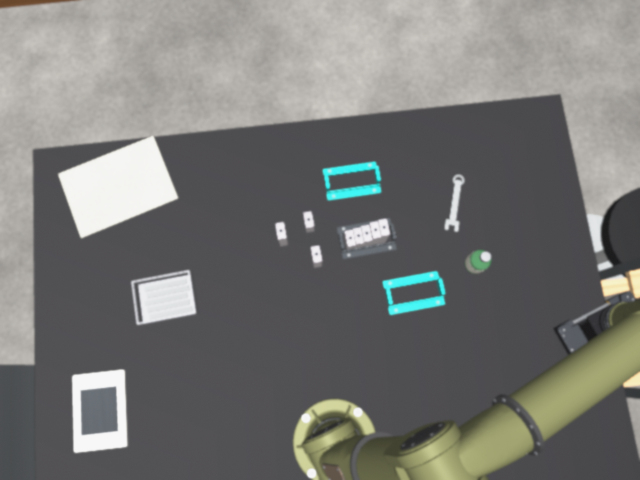

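Scene: the dark rack is at (245,245), holding 5 blocks; turquoise decoys are at (220,205) and (235,305). Three loose blocks stand at (314,225), (314,260) and (353,247). I'll enlarge this to tell them apart.

Run:
```python
import cv2,numpy as np
a=cv2.imread('pics/scene0.png')[195:285,200:370]; b=cv2.imread('pics/top0.png')[200:275,265:405]
a=cv2.resize(a,(600,318),interpolation=cv2.INTER_CUBIC); a=cv2.resize(cv2.imread('pics/scene0.png')[195:285,200:370],None,fx=4.7,fy=3.33*1,interpolation=cv2.INTER_CUBIC) if 0 else a
b=cv2.resize(b,(520,279),interpolation=cv2.INTER_CUBIC)
o=np.zeros((597,600,3),np.uint8); o[:318]=a; o[318:,:520]=b
cv2.imwrite('pics/crop1.png',o)
```

```text
(no output)
```

View pics/crop1.png

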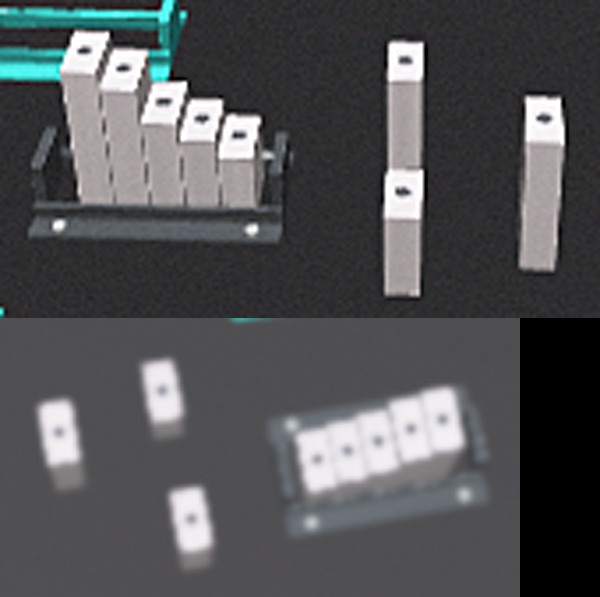

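Row heights step evenly except between the 2nd and 3rd from the tall end, so 84 looks missing. Loose candidates: A (314,212), B (314,249), C (354,228). I'll triangulate their top holes for height.

```bash
cat >> h.py <<'E'
from scipy.spatial.transform import Rotation as Ro
def ray(c,u,v):
    K=c['camera_matrix']; R=Ro.from_euler('xyz',c['attitude'],degrees=True).as_matrix()
    d=R@np.array([(u-K[0,2])/K[0,0],-(v-K[1,2])/K[1,1],-1]); return np.array(c['position']),d/np.linalg.norm(d)
def tri(rs):
    A=sum(np.eye(3)-np.outer(d,d) for p,d in rs); b=sum((np.eye(3)-np.outer(d,d))@p for p,d in rs); return np.linalg.solve(A,b)
def at(c,u,v,z):
    p,d=ray(c,u,v); return p+d*(z-p[2])/d[2]
def proj(c,P):
    K=c['camera_matrix']; R=Ro.from_euler('xyz',c['attitude'],degrees=True).as_matrix()
    q=(np.atleast_2d(P)-c['position'])@R; return np.c_[K[0,2]-K[0,0]*q[:,0]/q[:,2],K[1,2]+K[1,1]*q[:,1]/q[:,2]]
E
python3 - <<'E'
from h import *
cs,ct=[imaging.get_calibration(n) for n in('scene','top')]
S=[(405,60),(403,191),(543,118),(84,50),(123,67),(163,101),(201,118),(239,134)]
T=[(190,519),(162,390),(58,432),(443,420),(410,429),(378,441),(347,451),(317,459)]
for n,s,t in zip(['A','B','C',108,96,'3',60,48],S,T):
    P=tri([ray(cs,200+s[0]/3.53,195+s[1]/3.53),ray(ct,265+t[0]/3.714,200+(t[1]-318)/3.714)]); print(n,P.round(4))
E
```

```text
A [ 0.4931 -0.0058  0.0823]
B [0.5979 0.0042 0.0586]
C [0.5658 0.0831 0.0942]
108 [ 0.5406 -0.1956  0.1059]
96 [ 0.5393 -0.1728  0.0945]
3 [ 0.5382 -0.1509  0.0706]
60 [ 0.536  -0.1284  0.058 ]
48 [ 0.5348 -0.1059  0.0468]
```

Heights: A = 84 (the missing one, loose), B = 60 spare, C = 96 spare; the row reads 108, 96, 72, 60, 48. This matches the crop. Next I'll move above the rack for a wrist look.

```bash
cat >> h.py <<'E'
def rel(P,yaw):
    o=env.get_obs(); R=Ro.from_euler('xyz',o['tool_rot'],degrees=True).as_matrix()
    Rt=Ro.from_euler('xyz',[180,0,yaw],degrees=True).as_matrix()
    t=np.arctan2(*(R.T@Rt)[[1,0],[0,0]])
    print('at',o['tool_pos'].round(4),o['tool_rot'].round(2),'t',o['time_s'],'-> xyz',(R.T@(np.array(P)-o['tool_pos'])).round(4),'turn',t.round(4))
E
python3 -c "
from h import *
rel([.53,-.12,.26],94)"
```

```text
at [ 0.2219 -0.6104  0.2406] [-1.799e+02  1.000e-02  1.999e+01] t 0.1 -> xyz [ 0.4571 -0.3556 -0.0189] turn -1.2918
```

```bash
python3 -m crank '[{"x":0.046,"y":-0.036,"z":-0.01,"turn":-0.13},{"x":0.092,"y":-0.071,"z":-0.019,"turn":-0.26},{"x":0.137,"y":-0.107,"z":-0.019,"turn":-0.39},{"x":0.183,"y":-0.142,"z":-0.019,"turn":-0.52},{"x":0.229,"y":-0.178,"z":-0.019,"turn":-0.65},{"x":0.274,"y":-0.213,"z":-0.019,"turn":-0.78},{"x":0.32,"y":-0.249,"z":-0.019,"turn":-0.91},{"x":0.366,"y":-0.285,"z":-0.019,"turn":-1.04},{"x":0.411,"y":-0.32,"z":-0.019,"turn":-1.17},{"x":0.457,"y":-0.356,"z":-0.019,"turn":-1.292},{"x":0.457,"y":-0.356,"z":-0.019,"turn":-1.292},{"x":0.457,"y":-0.356,"z":-0.019,"turn":-1.292}]' 0.087 30
python3 - <<'E'
from h import *
im,c=snap('wrist','w1.png'); print(c)
E
```

```text
time_s: 1.6
tool_pos: [0.5295, -0.1207, 0.26]
tool_rot: [-179.9, 0.0, 94.0]
force: [-0.1, -0.1, -0.9]
grip_width: 0.0871
grasp_force: 0.0
{'camera_matrix': array([[370.24841475,   0.        , 320.90641927],
       [  0.        , 370.24841475, 238.46470157],
       [  0.        ,   0.        ,   1.        ]]), 'position': array([ 0.52452274, -0.04951551,  0.40256876]), 'attitude': array([-15.16681879,   0.06058468,   4.00232979])}
```

View pics/w1.png

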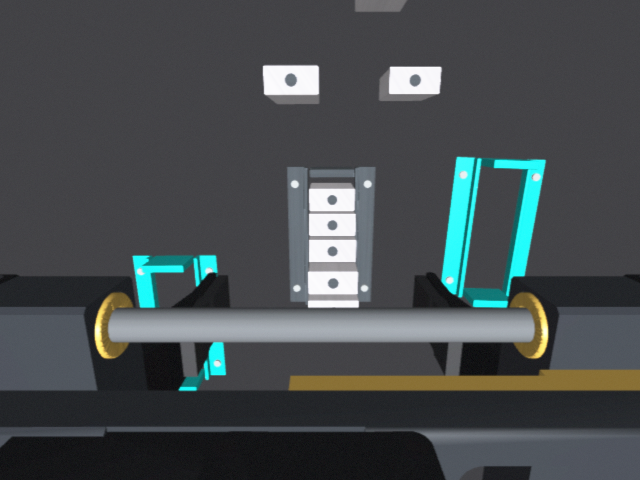

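Wrist view: row holes at (332,200), (332,225), (333,251), (333,283); rack bolts at (295,184), (368,184), (297,289), (364,288); 84 block (A) at (291,80), spare60 at (414,80).

Run:
```python
from h import *
im=cv2.imread('pics/w1.png',0).astype(float); c=imaging.get_calibration('wrist')
def cen(u,v,dark,r=6):
    p=im[v-r:v+r+1,u-r:u+r+1]; w=np.clip((np.median(p)-p-25) if dark else (p-np.median(p)-25),0,None)
    g=np.mgrid[v-r:v+r+1,u-r:u+r+1]; return (g[1]*w).sum()/w.sum(),(g[0]*w).sum()/w.sum()
for n,u,v,z in[('48',332,200,.048),('60',332,225,.06),('72',333,251,.072),('96',333,283,.096),('A84',291,80,.084),('B',414,80,.06)]:
    q=cen(u,v,1); print(n,np.round(q,1),at(c,*q,z).round(4))
B=[at(c,*cen(u,v,0),.003) for u,v in[(295,184),(368,184),(297,289),(364,288)]]
print(np.round(B,4),np.mean(B,0).round(4)); 
for i,j in((2,0),(3,1)): d=B[i]-B[j]; print(np.degrees(np.arctan2(d[0],-d[1])),np.linalg.norm(d))
# stop inner edges: brightness column profile along u=332
for u,a,b in((332,160,195),):
    print([int(x) for x in im[a:b,u-8:u+9].mean(1)])
# loose A yaw from top face
m=(im[55:110,255:330]>200).astype(np.uint8); k=cv2.findContours(m,0,2)[0]; k=max(k,key=cv2.contourArea)
P=np.array([at(c,x+255,y+55,.084)[:2]*1000 for x,y in k[:,0].astype(float)],np.float32); print(cv2.minAreaRect(P))
```

```text
48 [331.8 199.5] [ 0.5384 -0.1068  0.048 ]
60 [332.  224.9] [ 0.54   -0.1291  0.06  ]
72 [332.1 250.9] [ 0.5414 -0.1512  0.072 ]
96 [332.8 282.9] [ 0.543  -0.1735  0.096 ]
A84 [nan nan] [nan nan nan]
B [nan nan] [nan nan nan]
[[ 0.4987 -0.0997  0.003 ]
 [ 0.5769 -0.0943  0.003 ]
 [ 0.5071 -0.2199  0.003 ]
 [ 0.5853 -0.2145  0.003 ]] [ 0.542  -0.1571  0.003 ]
3.969929759860803 0.12046605107272276
4.006530189596852 0.12050203354679051
[66, 66, 67, 67, 67, 66, 64, 60, 63, 86, 110, 114, 114, 112, 110, 110, 107, 80, 68, 66, 67, 67, 83, 140, 147, 148, 148, 150, 179, 246, 248, 249, 248, 249, 248]
((496.889892578125, -7.532378196716309), (43.81174087524414, 20.770475387573242), 3.8881795406341553)<stdin>:5: RuntimeWarning: invalid value encountered in scalar divide
```

Rack yaw is 4.0°, centre (0.542,-0.157); the bolts' spacing is consistent. About 8.6 mm is free at the +y end and 20 mm at the -y end. First move: grip 96 across x and slide it (with 108) towards -y.

```bash
python3 -c "
from h import *
rel([.543,-.1735,.066],94)"
```

```text
at [ 0.5292 -0.1216  0.2601] [-1.7993e+02  3.0000e-02  9.3880e+01] t 1.65 -> xyz [-0.0526  0.0105  0.1941] turn -0.0021
```

```bash
python3 -m crank '[{"x":-0.026,"y":0.005,"z":0.02,"turn":-0.001},{"x":-0.052,"y":0.0105,"z":0.05,"turn":-0.002},{"x":-0.052,"y":0.0105,"z":0.09,"turn":-0.002},{"x":-0.052,"y":0.0105,"z":0.13,"turn":-0.002},{"x":-0.052,"y":0.0105,"z":0.17,"turn":-0.002},{"x":-0.052,"y":0.0105,"z":0.194,"turn":-0.002},{"x":-0.052,"y":0.0105,"z":0.194,"turn":-0.002}]' 0.066 20; python3 -m crank '[{},{},{},{}]' 0.03 20; python3 -c "
from h import *
rel([.543,-.1735,.066],94)"
```

```text
time_s: 2.52
tool_pos: [0.5415, -0.1729, 0.0645]
tool_rot: [-179.7, -0.1, 93.9]
force: [-0.3, -0.0, 0.1]
grip_width: 0.0661
grasp_force: 0.0
at [ 0.5415 -0.1729  0.0645] [-1.7973e+02 -7.0000e-02  9.3940e+01] t 2.525 -> xyz [-0.0007  0.0015 -0.0016] turn -0.0011invalid input
```

```bash
python3 -m crank '[{"z":0},{"z":0},{"z":0},{"z":0},{"z":0}]' 0.03 20
```

```text
invalid input
```

```bash
python3 -m crank '[{"x":0,"y":0,"z":0,"turn":0},{"x":0,"y":0.0,"z":0,"turn":0},{"x":0,"y":0,"z":0,"turn":0},{"x":0,"y":0,"z":0,"turn":0},{"x":0,"y":0,"z":0,"turn":0}]' 0.03 20
```

```text
time_s: 3.15
tool_pos: [0.5444, -0.1717, 0.0676]
tool_rot: [180.0, 0.1, 94.1]
force: [-1.7, -0.5, 5.1]
grip_width: 0.0439
grasp_force: 20.0
```

```bash
python3 -m crank '[{"x":-0.003,"y":0,"z":0,"turn":0},{"x":-0.006,"y":0,"z":0,"turn":0},{"x":-0.009,"y":0,"z":0,"turn":0},{"x":-0.012,"y":0,"z":0,"turn":0},{"x":-0.015,"y":0,"z":0,"turn":0},{"x":-0.017,"y":0,"z":0,"turn":0},{"x":-0.019,"y":0,"z":0,"turn":0},{"x":-0.019,"y":0,"z":0,"turn":0},{"x":-0.019,"y":0,"z":0,"turn":0}]' 0.03 20
python3 - <<'E'
from h import *
for _ in range(3): print(env.get_obs()['tool_pos'],env.get_obs()['force']); imaging.read_camera('top')
E
```

```text
time_s: 4.28
tool_pos: [0.5459, -0.1862, 0.0672]
tool_rot: [180.0, -0.3, 94.2]
force: [-1.6, 6.3, 5.8]
grip_width: 0.0437
grasp_force: 20.5
[ 0.54589608 -0.18616582  0.0672058 ] [-1.64126077  6.32380943  5.83180602]
[ 0.54591309 -0.18616356  0.06719141] [-1.41608087  6.84112824  6.42023033]
[ 0.54589524 -0.18618144  0.06719849] [-1.69134507  7.0086682   6.2417538 ]
```

Run:
```python
from h import *
im,c=snap('wrist','w2.png'); s,cs=snap('scene','s2.png')
a=cv2.resize(im[:,:,::-1],(480,360)); b=cv2.resize(s[190:280,190:310,::-1],(480,240*0+360)) if 0 else cv2.resize(s[195:270,195:305,::-1],(320,218),interpolation=cv2.INTER_CUBIC)
o=np.zeros((360,800,3),np.uint8); o[:,:480]=a; o[:218,480:]=b; cv2.imwrite('pics/v2.png',o)
```

```text
(no output)
```

View pics/v2.png

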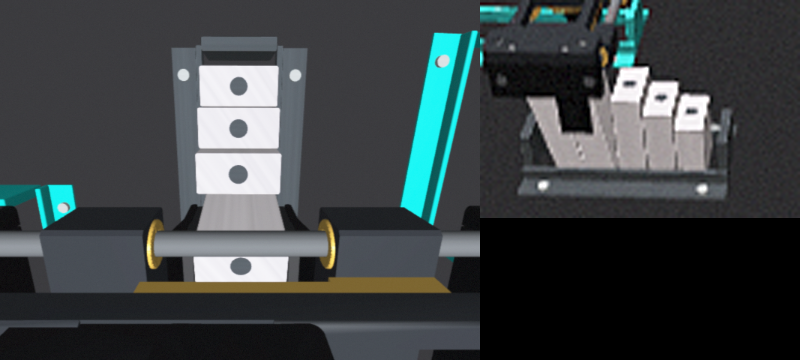

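Run:
```python
import cv2
a=cv2.imread('pics/s2.png')[205:268,200:290]; cv2.imwrite('pics/v3.png',cv2.resize(a,(800,560),interpolation=cv2.INTER_CUBIC))
```

```text
(no output)
```

View pics/v3.png

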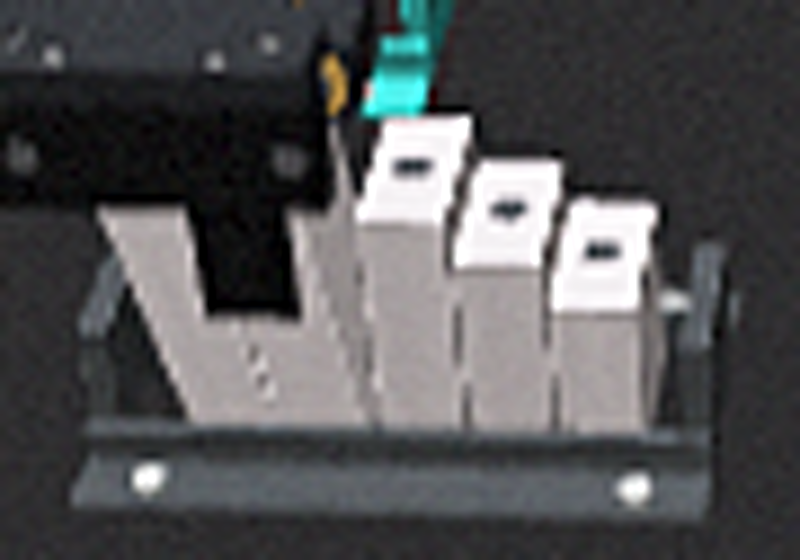

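The view shows 96 and 108 leaning about 11–13° towards -y: 96 pivoted in the pads and its foot has not moved (bottoms still at (375,425) against 72). I'll bring it back upright slowly, then use a firmer grip with the downward load relieved.

```bash
python3 -m crank '[{"x":0.002,"y":0,"z":0,"turn":0},{"x":0.004,"y":0,"z":0,"turn":0},{"x":0.006,"y":0,"z":0,"turn":0},{"x":0.008,"y":0,"z":0,"turn":0},{"x":0.01,"y":0,"z":0,"turn":0},{"x":0.012,"y":0,"z":0,"turn":0},{"x":0.014,"y":0,"z":0,"turn":0},{"x":0.016,"y":0,"z":0,"turn":0},{"x":0.018,"y":0,"z":0,"turn":0},{"x":0.019,"y":0,"z":0,"turn":0},{"x":0.019,"y":0,"z":0,"turn":0}]' 0.03 20; python3 -m crank '[{"x":0.019,"y":0,"z":0,"turn":0},{"x":0,"y":0,"z":0,"turn":0}]' 0.05 20;python3 - <<'E'
from h import *
print(env.get_obs())
s,cs=snap('scene','s3.png'); im,c=snap('wrist','w3.png')
o=np.zeros((560,800,3),np.uint8)
o[:350,:500]=cv2.resize(s[205:268,200:290,::-1],(500,350),interpolation=cv2.INTER_CUBIC); o[350:,:300]=cv2.resize(im[220:400,200:470,::-1],(300,210)); cv2.imwrite('pics/v4.png',o)
E
```

```text
time_s: 5.9
tool_pos: [0.5443, -0.1743, 0.067]
tool_rot: [179.9, 0.2, 94.0]
force: [1.5, -5.5, 4.5]
grip_width: 0.044
grasp_force: 20.0
time_s: 6.15
tool_pos: [0.5434, -0.1658, 0.0656]
tool_rot: [-179.9, -0.2, 94.5]
force: [0.6, -0.3, 0.1]
grip_width: 0.0489
grasp_force: 0.0
{'time_s': 6.15, 'qpos': array([ 40.66874688,  20.23830149, -30.65182262, 104.8843609 ,
        11.72756097,  58.24002605,   9.81601808]), 'joint_velocities': array([10.41134299,  6.05172335,  7.2714991 , -8.95313373,  3.18711347,
        1.85469226, 15.2233076 ]), 'effort': array([ -0.51200151, -42.77776837,  -5.1694487 , -25.89033723,
        -0.1510581 ,   0.09392722,  -0.40064656]), 'tool_pos': array([ 0.54340027, -0.16578319,  0.06563164]), 'tool_rot': array([-179.88793589,   -0.24646599,   94.48958699]), 'force': array([ 0.62329471, -0.27496225,  0.14488981]), 'wrist_torque': array([-0.03508939, -0.12094649,  0.02522457]), 'grasp_force': 0.0, 'grip_width': 0.0488744628781821}
```

View pics/v4.png

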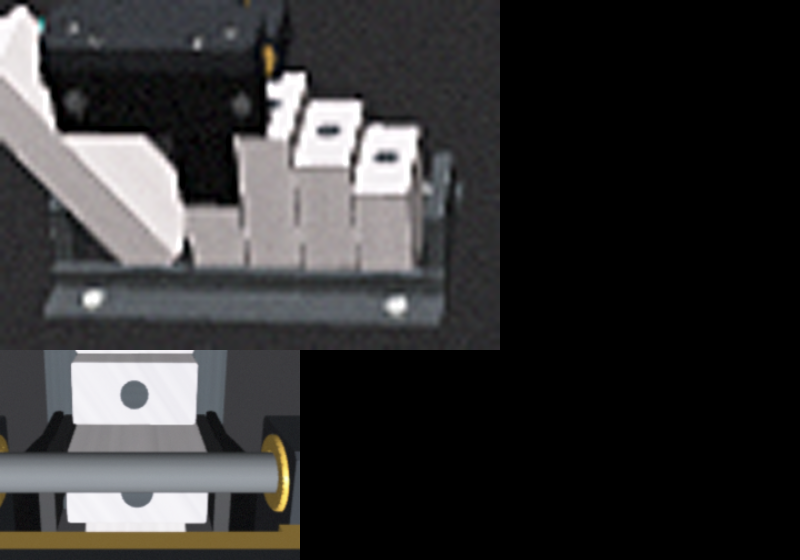

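My extra row jogged the tool +19 mm as it opened, and 108 has fallen back to lean on the -y stop; 96, 72, 60 and 48 stand. I'll retract, go round to the -y side and push 108 upright with closed fingers.

```bash
python3 -m crank '[{"x":0,"y":0,"z":0,"turn":0},{"x":0,"y":0,"z":0,"turn":0},{"x":0,"y":0,"z":-0.03,"turn":0},{"x":0,"y":0,"z":-0.07,"turn":0},{"x":0,"y":0,"z":-0.11,"turn":0},{"x":0,"y":0,"z":-0.14,"turn":0},{"x":-0.04,"y":0,"z":-0.14,"turn":0},{"x":-0.09,"y":0,"z":-0.14,"turn":0},{"x":-0.13,"y":0,"z":-0.14,"turn":0},{"x":-0.13,"y":0,"z":-0.14,"turn":0},{"x":-0.13,"y":0,"z":-0.14,"turn":0}]' 0.06 20
python3 - <<'E'
from h import *
im,c=snap('wrist','w4.png'); rel([.542+.145*.0698,-.157-.145*.9976,.07],94); s,cs=snap('scene','s4.png')
o=np.zeros((560,800,3),np.uint8)
o[:420,:560]=cv2.resize(im[:,:,::-1],(560,420)); o[:200,560:]=cv2.resize(s[190:270,185:281,::-1],(240,200),interpolation=cv2.INTER_CUBIC); cv2.imwrite('pics/v5.png',o)
E
```

```text
time_s: 7.62
tool_pos: [0.5536, -0.2995, 0.2063]
tool_rot: [-180.0, -0.1, 94.2]
force: [0.4, 1.0, 1.6]
grip_width: 0.0598
grasp_force: 0.0
at [ 0.5538 -0.2989  0.2065] [ 1.7999e+02 -7.0000e-02  9.4250e+01] t 7.675 -> xyz [-0.0028 -0.002   0.1365] turn 0.0044
```

View pics/v5.png

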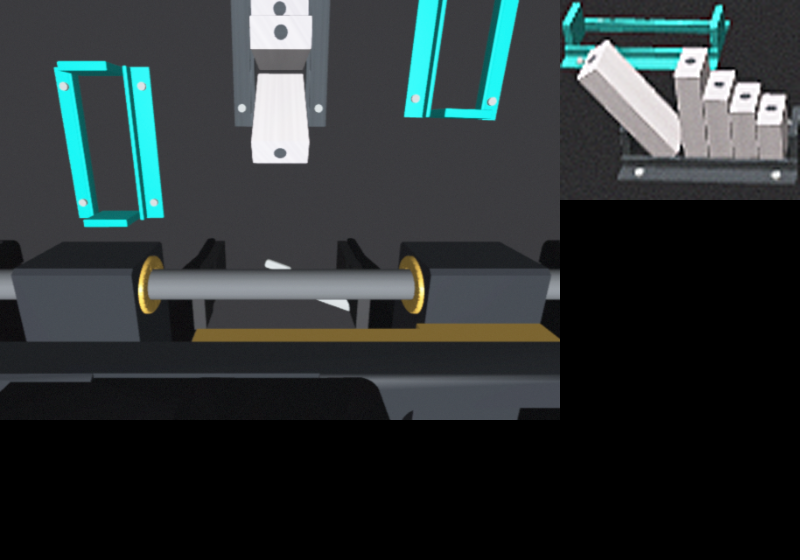

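108 leans about 30° on the stop, top edge near (320,186) full-res, about 30 mm clear of the tool. I'll close, descend on its -y side and push slowly.

```bash
python3 -m crank '[{"x":-0.003,"y":-0.002,"z":0.02,"turn":0.004},{"x":-0.003,"y":-0.002,"z":0.06,"turn":0.004},{"x":-0.003,"y":-0.002,"z":0.1,"turn":0.004},{"x":-0.003,"y":-0.002,"z":0.135,"turn":0.004},{"x":-0.003,"y":-0.002,"z":0.135,"turn":0.004},{"x":-0.003,"y":-0.002,"z":0.135,"turn":0.004}]' 0 20 | head -3; python3 -m crank '[{"x":0.01,"y":0,"z":0,"turn":0},{"x":0.02,"y":0,"z":0,"turn":0},{"x":0.03,"y":0,"z":0,"turn":0},{"x":0.036,"y":0,"z":0,"turn":0},{"x":0.042,"y":0,"z":0,"turn":0},{"x":0.048,"y":0,"z":0,"turn":0},{"x":0.054,"y":0,"z":0,"turn":0},{"x":0.058,"y":0,"z":0,"turn":0},{"x":0.062,"y":0,"z":0,"turn":0},{"x":0.066,"y":0,"z":0,"turn":0}]' 0 20
python3 -c "
from h import *
snap('scene','s5.png'); rel([.542+.06*.0698,-.157-.06*.9976,.07],94)"
```

```text
time_s: 8.48
tool_pos: [0.5522, -0.304, 0.0724]
tool_rot: [179.9, 0.0, 93.9]
time_s: 9.72
tool_pos: [0.5471, -0.238, 0.0715]
tool_rot: [-180.0, -0.0, 93.9]
force: [0.3, -0.2, 0.3]
grip_width: 0.0005
grasp_force: 0.0
at [ 0.5471 -0.2372  0.0715] [-1.7999e+02 -3.0000e-02  9.3930e+01] t 9.775 -> xyz [0.0203 0.0005 0.0015] turn -0.0012
```

```bash
python3 -m crank '[{"x":0.003,"y":0,"z":0,"turn":0},{"x":0.006,"y":0,"z":0,"turn":0},{"x":0.009,"y":0,"z":0,"turn":0},{"x":0.012,"y":0,"z":0,"turn":0},{"x":0.014,"y":0,"z":0,"turn":0},{"x":0.016,"y":0,"z":0,"turn":0},{"x":0.018,"y":0,"z":0,"turn":0},{"x":0.018,"y":0,"z":0,"turn":0},{"x":0.018,"y":0,"z":0,"turn":0}]' 0 20
python3 - <<'E'
from h import *
s,_=snap('scene','s6.png'); a=cv2.imread('pics/s5.png')
f=lambda q:cv2.resize(q[185:275,175:295],(400,300),interpolation=cv2.INTER_CUBIC)
cv2.imwrite('pics/v6.png',np.hstack([f(a),f(s[:,:,::-1])]))
E
```

```text
time_s: 10.9
tool_pos: [0.5459, -0.2204, 0.0715]
tool_rot: [-180.0, 0.0, 93.9]
force: [-0.3, 0.2, 0.4]
grip_width: 0.0002
grasp_force: 0.0
```

View pics/v6.png

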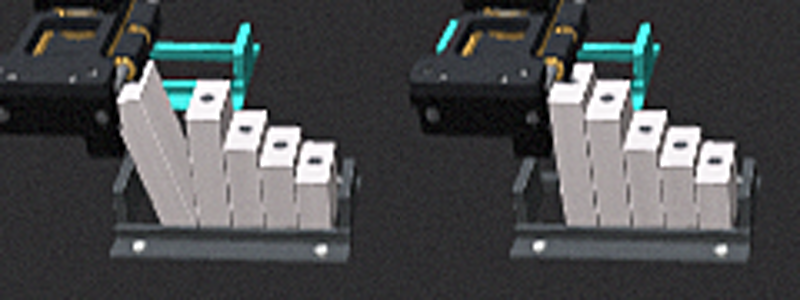

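108 is nearly upright against 96 (right panel, base at (580,222)). I'll push a few mm more until contact.

```bash
python3 -m crank '[{"x":0.002,"y":0,"z":0,"turn":0},{"x":0.004,"y":0,"z":0,"turn":0},{"x":0.006,"y":0,"z":0,"turn":0},{"x":0.006,"y":0,"z":0,"turn":0}]' 0 20
python3 -m crank '[{"x":-0.003,"y":0,"z":0,"turn":0},{"x":-0.006,"y":0,"z":0,"turn":0},{"x":-0.006,"y":0,"z":-0.04,"turn":0},{"x":-0.006,"y":0,"z":-0.09,"turn":0},{"x":0.0,"y":0,"z":-0.14,"turn":0},{"x":0.05,"y":0,"z":-0.19,"turn":0},{"x":0.1,"y":0,"z":-0.19,"turn":0},{"x":0.15,"y":0,"z":-0.19,"turn":0},{"x":0.15,"y":0,"z":-0.19,"turn":0},{"x":0.15,"y":0,"z":-0.19,"turn":0}]' 0.05 20
cat >> h.py <<'E'
RC=np.array([.542,-.157]); RX=np.array([np.cos(np.radians(4)),np.sin(np.radians(4))]); RY=np.array([-RX[1],RX[0]])
def tops(f,hs=(48,60,72,96,108)):
    """rack coords (mm) of block tops: bright blobs in the rack column of the wrist view"""
    im,c=snap('wrist',f); g=im.min(2); R={}
    n,l,st,ce=cv2.connectedComponentsWithStats((g>205).astype(np.uint8))
    for i in range(1,n):
        if st[i,4]>350: 
            print(st[i],[(h,*[round(float(1000*(at(c,*ce[i],h/1000)[:2]-RC)@a),1) for a in(RX,RY)]) for h in (48,60,72,84,96,108)])
E
python3 -c "
from h import *
tops('w6.png')
print(env.get_obs()['tool_pos'])"
```

```text
time_s: 11.45
tool_pos: [0.5456, -0.2139, 0.0716]
tool_rot: [180.0, 0.0, 93.9]
force: [-0.1, -0.0, -0.9]
grip_width: 0.0001
grasp_force: 0.0
time_s: 12.7
tool_pos: [0.5353, -0.0655, 0.2616]
tool_rot: [180.0, 0.1, 93.9]
force: [-0.2, 0.6, -0.5]
grip_width: 0.0499
grasp_force: 0.0
[ 350   20   60   32 1751] [(48, 50.7, 248.7), (60, 49.0, 245.8), (72, 47.2, 242.9), (84, 45.5, 240.1), (96, 43.8, 237.2), (108, 42.1, 234.3)]
[ 375  133   50   25 1146] [(48, 72.6, 156.7), (60, 70.1, 156.9), (72, 67.7, 157.1), (84, 65.2, 157.3), (96, 62.8, 157.5), (108, 60.3, 157.7)]
[ 254  137   53   26 1267] [(48, -38.3, 152.8), (60, -37.0, 153.1), (72, -35.7, 153.5), (84, -34.4, 153.8), (96, -33.2, 154.2), (108, -31.9, 154.5)]
[300 238  44  23 931] [(48, -0.1, 55.7), (60, -0.1, 59.3), (72, -0.1, 62.9), (84, -0.1, 66.5), (96, -0.1, 70.1), (108, -0.1, 73.8)]
[299 263  46  22 925] [(48, -0.2, 29.4), (60, -0.2, 33.9), (72, -0.2, 38.4), (84, -0.2, 42.9), (96, -0.2, 47.4), (108, -0.2, 51.9)]
[299 288  46  20 857] [(48, 0.1, 2.8), (60, 0.0, 8.2), (72, 0.0, 13.6), (84, 0.0, 19.0), (96, 0.0, 24.4), (108, -0.0, 29.8)]
[ 192  323  259   14 3289] [(48, -0.9, -35.1), (60, -0.8, -28.4), (72, -0.8, -21.7), (84, -0.8, -15.0), (96, -0.8, -8.4), (108, -0.8, -1.7)]
[  0 324  41  13 490] [(48, -322.7, -34.8), (60, -311.8, -28.1), (72, -300.9, -21.5), (84, -290.1, -14.8), (96, -279.2, -8.1), (108, -268.4, -1.5)]
[602 324  38  13 441] [(48, 320.2, -36.0), (60, 309.4, -29.3), (72, 298.6, -22.6), (84, 287.8, -15.9), (96, 277.0, -9.2), (108, 266.2, -2.4)]
[ 298  349   49   23 1039] [(48, 0.6, -71.5), (60, 0.5, -63.6), (72, 0.5, -55.7), (84, 0.5, -47.7), (96, 0.5, -39.8), (108, 0.4, -31.9)]
[ 0.53526389 -0.06624477  0.26136976]
```

Row now measures 48/60/72 at about +56/+34/+12 and 108 about -32 mm in rack y, all upright: the jog shifted the row +5 mm. So about 25 mm is free at -y. Next, grip 108 firmly, unload its weight, and slide it to the -y stop.

```bash
python3 -c "
from h import *
p=RC+RY*-.035; rel([*p,.066],94)"
```

```text
at [ 0.5353 -0.0662  0.2614] [-1.7998e+02  4.0000e-02  9.3790e+01] t 12.75 -> xyz [-0.1259  0.0009  0.1955] turn -0.0037
```

```bash
python3 -m crank '[{"x":-0.05,"y":0.0005,"z":0,"turn":-0.003},{"x":-0.1,"y":0.001,"z":0,"turn":-0.003},{"x":-0.126,"y":0.001,"z":0.02,"turn":-0.003},{"x":-0.126,"y":0.001,"z":0.07,"turn":-0.003},{"x":-0.126,"y":0.001,"z":0.12,"turn":-0.003},{"x":-0.126,"y":0.001,"z":0.16,"turn":-0.003},{"x":-0.126,"y":0.001,"z":0.19,"turn":-0.003},{"x":-0.126,"y":0.001,"z":0.195,"turn":-0.003},{"x":-0.126,"y":0.001,"z":0.195,"turn":-0.003},{"x":-0.126,"y":0.001,"z":0.195,"turn":-0.003}]' 0.054 55
python3 -m crank '[{"x":0,"y":0,"z":0,"turn":0},{"x":0,"y":0,"z":0,"turn":0},{"x":0,"y":0,"z":0,"turn":0},{"x":0,"y":0,"z":0,"turn":0}]' 0.03 55
```

```text
time_s: 14.0
tool_pos: [0.5459, -0.1906, 0.068]
tool_rot: [179.9, 0.1, 94.1]
force: [0.4, -0.5, 0.0]
grip_width: 0.0542
grasp_force: 0.0
time_s: 14.5
tool_pos: [0.5454, -0.1905, 0.0675]
tool_rot: [179.9, 0.0, 94.1]
force: [-2.2, -0.3, 6.1]
grip_width: 0.0436
grasp_force: 55.0
```

```bash
python3 -m crank '[{"x":0,"y":0,"z":-0.001,"turn":0},{"x":0,"y":0,"z":-0.001,"turn":0},{"x":0,"y":0,"z":-0.001,"turn":0}]' 0.03 55;python3 -m crank '[{"x":0,"y":0,"z":-0.001,"turn":0},{"x":0,"y":0,"z":-0.001,"turn":0},{"x":0,"y":0,"z":-0.001,"turn":0}]' 0.03 55
```

```text
time_s: 14.88
tool_pos: [0.545, -0.1904, 0.0675]
tool_rot: [180.0, 0.0, 94.1]
force: [0.5, -0.5, -0.7]
grip_width: 0.0436
grasp_force: 55.0
time_s: 15.25
tool_pos: [0.5441, -0.1903, 0.0679]
tool_rot: [-179.9, -0.0, 94.1]
force: [0.6, -0.4, -2.8]
grip_width: 0.0435
grasp_force: 55.0
```

```bash
python3 -m crank '[{"x":-0.003,"y":0,"z":0,"turn":0},{"x":-0.006,"y":0,"z":0,"turn":0},{"x":-0.009,"y":0,"z":0,"turn":0},{"x":-0.012,"y":0,"z":0,"turn":0},{"x":-0.015,"y":0,"z":0,"turn":0},{"x":-0.018,"y":0,"z":0,"turn":0},{"x":-0.021,"y":0,"z":0,"turn":0},{"x":-0.022,"y":0,"z":0,"turn":0},{"x":-0.022,"y":0,"z":0,"turn":0}]' 0.03 55;python3 -m crank '[{"x":-0.001,"y":0,"z":0,"turn":0},{"x":-0.002,"y":0,"z":0,"turn":0},{"x":-0.002,"y":0,"z":0,"turn":0}]' 0.03 55
```

```text
time_s: 16.38
tool_pos: [0.5464, -0.2123, 0.0685]
tool_rot: [-180.0, -0.0, 94.1]
force: [-0.6, 0.8, -3.9]
grip_width: 0.044
grasp_force: 55.0
time_s: 16.75
tool_pos: [0.5465, -0.2143, 0.0685]
tool_rot: [-180.0, 0.0, 94.1]
force: [0.2, 0.7, -3.7]
grip_width: 0.0436
grasp_force: 55.0
```

```bash
python3 -m crank '[{"x":-0.001,"y":0,"z":0,"turn":0},{"x":-0.002,"y":0,"z":0,"turn":0},{"x":-0.002,"y":0,"z":0,"turn":0}]' 0.03 55|grep -E 'pos|force';python3 -m crank '[{"x":-0.001,"y":0,"z":0,"turn":0},{"x":-0.002,"y":0,"z":0,"turn":0},{"x":-0.002,"y":0,"z":0,"turn":0}]' 0.03 55|grep -E 'pos|force'
```

```text
tool_pos: [0.5466, -0.215, 0.0685]
force: [-0.8, 3.9, -1.2]
grasp_force: 55.0
tool_pos: [0.5467, -0.2151, 0.0686]
force: [-2.5, 7.7, 1.2]
grasp_force: 55.0
```

108 is against the -y stop. I'll relax, set it down, release, rise and go to 96, which should now be at about -11 mm.

```bash
python3 -m crank '[{"x":0.0035,"y":0,"z":0,"turn":0},{"x":0.0035,"y":0,"z":0.002,"turn":0},{"x":0.0035,"y":0,"z":0.002,"turn":0}]' 0.03 55;  python3 -m crank '[{"x":0,"y":0,"z":0,"turn":0},{"x":0,"y":0,"z":0,"turn":0},{"x":0,"y":0,"z":-0.03,"turn":0},{"x":0,"y":0,"z":-0.08,"turn":0},{"x":0,"y":0,"z":-0.11,"turn":0},{"x":0.05,"y":0,"z":-0.14,"turn":0},{"x":0.1,"y":0,"z":-0.14,"turn":0},{"x":0.1,"y":0,"z":-0.14,"turn":0},{"x":0.1,"y":0,"z":-0.14,"turn":0}]' 0.054 55
python3 - <<'E'
from h import *
tops('w7.png'); p=RC+RY*-.012; rel([*p,.066],94)
E
```

```text
time_s: 17.88
tool_pos: [0.547, -0.2149, 0.0675]
tool_rot: [180.0, 0.0, 94.1]
force: [-2.6, 2.5, 4.1]
grip_width: 0.0437
grasp_force: 55.0
time_s: 19.0
tool_pos: [0.5395, -0.116, 0.2065]
tool_rot: [180.0, 0.1, 94.0]
force: [-0.5, -0.1, -0.2]
grip_width: 0.0538
grasp_force: 0.0
[ 235   56   67   35 2104] [(48, -39.2, 159.4), (60, -37.6, 157.5), (72, -36.1, 155.7), (84, -34.5, 153.8), (96, -32.9, 151.9), (108, -31.4, 150.1)]
[ 387   59   62   32 1751] [(48, 72.7, 158.4), (60, 69.8, 156.6), (72, 66.9, 154.8), (84, 64.0, 153.0), (96, 61.1, 151.1), (108, 58.2, 149.3)]
[ 294  197   53   26 1249] [(48, -0.4, 55.4), (60, -0.3, 57.7), (72, -0.3, 60.0), (84, -0.3, 62.3), (96, -0.3, 64.5), (108, -0.3, 66.8)]
[ 294  226   54   26 1271] [(48, -0.3, 30.7), (60, -0.3, 33.9), (72, -0.2, 37.2), (84, -0.2, 40.5), (96, -0.2, 43.7), (108, -0.2, 47.0)]
[ 293  257   56   25 1262] [(48, -0.4, 3.4), (60, -0.3, 7.8), (72, -0.3, 12.1), (84, -0.3, 16.5), (96, -0.3, 20.8), (108, -0.3, 25.2)]
[293 295  59  12 664] [(48, 1.1, -25.9), (60, 1.1, -20.4), (72, 1.0, -14.9), (84, 1.0, -9.4), (96, 1.0, -3.8), (108, 0.9, 1.7)]
[292 360  59  16 837] [(48, 0.4, -93.3), (60, 0.4, -85.1), (72, 0.4, -76.9), (84, 0.4, -68.7), (96, 0.4, -60.5), (108, 0.4, -52.3)]
at [ 0.5394 -0.1167  0.2063] [-1.7999e+02  6.0000e-02  9.3960e+01] t 19.05 -> xyz [-0.0522 -0.0002  0.1403] turn -0.0007
```

```bash
python3 -m crank '[{"x":-0.026,"y":0,"z":0.02,"turn":0},{"x":-0.052,"y":0,"z":0.05,"turn":0},{"x":-0.052,"y":0,"z":0.09,"turn":0},{"x":-0.052,"y":0,"z":0.12,"turn":0},{"x":-0.052,"y":0,"z":0.139,"turn":0},{"x":-0.052,"y":0,"z":0.139,"turn":0},{"x":-0.052,"y":0,"z":0.139,"turn":0}]' 0.054 55|grep -E 'pos|force'
python3 -m crank '[{"x":0,"y":0,"z":0,"turn":0},{"x":0,"y":0,"z":0,"turn":0},{"x":0,"y":0,"z":0,"turn":0},{"x":0,"y":0,"z":-0.001,"turn":0},{"x":0,"y":0,"z":-0.0015,"turn":0},{"x":0,"y":0,"z":-0.002,"turn":0},{"x":0,"y":0,"z":-0.002,"turn":0}]' 0.03 55
```

```text
tool_pos: [0.544, -0.1676, 0.0683]
force: [-0.8, -0.7, 0.1]
grasp_force: 0.0
time_s: 20.8
tool_pos: [0.5426, -0.1671, 0.0691]
tool_rot: [-179.9, 0.0, 94.1]
force: [0.5, -1.8, -3.6]
grip_width: 0.0436
grasp_force: 55.0
```

Weight carried. Now slide 96 by 23 mm, then step until it meets 108.

```bash
python3 -m crank '[{"x":-0.003,"y":0,"z":0,"turn":0},{"x":-0.006,"y":0,"z":0,"turn":0},{"x":-0.009,"y":0,"z":0,"turn":0},{"x":-0.012,"y":0,"z":0,"turn":0},{"x":-0.015,"y":0,"z":0,"turn":0},{"x":-0.018,"y":0,"z":0,"turn":0},{"x":-0.021,"y":0,"z":0,"turn":0},{"x":-0.023,"y":0,"z":0,"turn":0},{"x":-0.023,"y":0,"z":0,"turn":0}]' 0.03 55|grep -E 'pos|force';python3 -m crank '[{"x":-0.001,"y":0,"z":0,"turn":0},{"x":-0.002,"y":0,"z":0,"turn":0},{"x":-0.002,"y":0,"z":0,"turn":0}]' 0.03 55|grep -E 'pos|force'
```

```text
tool_pos: [0.5448, -0.19, 0.0695]
force: [-0.6, 0.5, -2.6]
grasp_force: 55.0
tool_pos: [0.545, -0.1918, 0.0695]
force: [0.8, 0.0, -2.2]
grasp_force: 55.0
```

```bash
python3 -m crank '[{"x":-0.001,"y":0,"z":0,"turn":0},{"x":-0.001,"y":0,"z":0,"turn":0}]' 0.03 55|grep -E 'pos|force';python3 -m crank '[{"x":0,"y":0,"z":0.001,"turn":0},{"x":0,"y":0,"z":0.002,"turn":0},{"x":0,"y":0,"z":0.002,"turn":0}]' 0.03 55;  python3 -m crank '[{"x":0,"y":0,"z":0,"turn":0},{"x":0,"y":0,"z":0,"turn":0},{"x":0,"y":0,"z":-0.03,"turn":0},{"x":0,"y":0,"z":-0.08,"turn":0},{"x":0,"y":0,"z":-0.11,"turn":0},{"x":0.05,"y":0,"z":-0.14,"turn":0},{"x":0.08,"y":0,"z":-0.14,"turn":0},{"x":0.08,"y":0,"z":-0.14,"turn":0},{"x":0.08,"y":0,"z":-0.14,"turn":0}]' 0.054 55
python3 - <<'E'
from h import *
tops('w8.png'); p=RC+RY*.032; rel([*p,.036],94)
E
```

```text
tool_pos: [0.545, -0.1919, 0.0696]
force: [-0.7, 2.2, -0.4]
grasp_force: 55.0
time_s: 22.92
tool_pos: [0.5452, -0.1919, 0.0687]
tool_rot: [-180.0, -0.0, 94.1]
force: [-2.9, 4.5, 6.9]
grip_width: 0.0437
grasp_force: 55.0
time_s: 24.05
tool_pos: [0.5393, -0.1145, 0.2073]
tool_rot: [-180.0, 0.1, 94.0]
force: [-0.0, -0.3, -0.1]
grip_width: 0.054
grasp_force: 0.0
[ 236   59   67   35 2110] [(48, -39.2, 159.0), (60, -37.6, 157.2), (72, -36.0, 155.4), (84, -34.5, 153.6), (96, -32.9, 151.8), (108, -31.4, 150.0)]
[ 387   61   62   32 1766] [(48, 72.8, 158.7), (60, 69.9, 156.9), (72, 67.0, 155.1), (84, 64.1, 153.3), (96, 61.2, 151.6), (108, 58.3, 149.8)]
[ 295  199   53   25 1201] [(48, -0.1, 55.5), (60, -0.1, 57.8), (72, -0.1, 60.1), (84, -0.1, 62.5), (96, -0.1, 64.8), (108, -0.1, 67.1)]
[ 294  228   55   26 1289] [(48, -0.2, 30.2), (60, -0.2, 33.6), (72, -0.2, 36.9), (84, -0.2, 40.2), (96, -0.1, 43.6), (108, -0.1, 46.9)]
[ 293  258   56   26 1313] [(48, 0.1, 3.3), (60, 0.1, 7.7), (72, 0.1, 12.1), (84, 0.1, 16.5), (96, 0.1, 20.9), (108, 0.1, 25.3)]
[293 342  57  10 524] [(48, 0.3, -71.0), (60, 0.3, -63.7), (72, 0.3, -56.3), (84, 0.3, -48.9), (96, 0.3, -41.6), (108, 0.3, -34.2)]
[293 361  59  15 795] [(48, 0.9, -92.9), (60, 0.8, -84.6), (72, 0.8, -76.4), (84, 0.8, -68.2), (96, 0.7, -60.0), (108, 0.7, -51.7)]
at [ 0.5392 -0.1149  0.2071] [-1.7997e+02  5.0000e-02  9.3940e+01] t 24.1 -> xyz [-0.0101 -0.      0.1711] turn -0.001
```

Gap is about -25.7…+1.1 mm (26–27 mm wide), centre -12.3. That's enough for the 22 mm block. Now hover A (84 block) at the same relative view as 72 for an exact displacement.

```bash
python3 -m crank '[{"x":0.04,"y":-0.01,"z":0,"turn":0},{"x":0.09,"y":-0.022,"z":0,"turn":0},{"x":0.13,"y":-0.033,"z":0,"turn":0},{"x":0.1415,"y":-0.0345,"z":0,"turn":0},{"x":0.1415,"y":-0.0345,"z":0,"turn":0},{"x":0.1415,"y":-0.0345,"z":0,"turn":0}]' 0.056 40
python3 - <<'E'
from h import *
tops('w9.png'); print(env.get_obs()['tool_pos'])
im,c=cv2.imread('pics/w9.png',0),imaging.get_calibration('wrist')
E
```

```text
time_s: 24.85
tool_pos: [0.4954, 0.0235, 0.2073]
tool_rot: [-180.0, 0.0, 93.9]
force: [0.8, -1.4, -0.4]
grip_width: 0.0558
grasp_force: 0.0
[ 403  147   68   34 2057] [(48, 58.0, 235.1), (60, 54.3, 235.8), (72, 50.7, 236.6), (84, 47.0, 237.4), (96, 43.4, 238.2), (108, 39.7, 238.9)]
[ 420  247   56   26 1307] [(48, 74.2, 154.0), (60, 69.9, 158.0), (72, 65.6, 162.0), (84, 61.3, 166.0), (96, 57.0, 170.0), (108, 52.7, 174.0)]
[ 292  259   58   29 1507] [(48, -34.5, 141.5), (60, -34.5, 146.0), (72, -34.5, 150.5), (84, -34.4, 155.0), (96, -34.4, 159.5), (108, -34.4, 164.0)]
[ 178  321  286   18 4568] [(48, -34.2, 87.5), (60, -34.2, 94.1), (72, -34.2, 100.8), (84, -34.2, 107.4), (96, -34.1, 114.0), (108, -34.1, 120.7)]
[  0 322  27  16 399] [(48, -313.7, 87.7), (60, -302.6, 94.3), (72, -291.5, 101.0), (84, -280.4, 107.6), (96, -269.2, 114.2), (108, -258.1, 120.9)]
[616 322  24  16 355] [(48, 244.1, 86.8), (60, 233.0, 93.5), (72, 222.0, 100.1), (84, 210.9, 106.8), (96, 199.9, 113.5), (108, 188.8, 120.2)]
[ 334  348   49   24 1040] [(48, -0.3, 56.1), (60, -1.6, 64.0), (72, -3.0, 71.9), (84, -4.3, 79.8), (96, -5.6, 87.7), (108, -7.0, 95.6)]
[0.49537963 0.0237024  0.20727339]
```

```bash
python3 -c "
from h import *
p=RC+RY*.155-RX*.0344; rel([*p,.066],94)"
```

```text
at [0.4954 0.0237 0.2073] [-179.98    0.     93.89] t 24.9 -> xyz [-0.0285 -0.0004  0.1413] turn -0.0019
```

```bash
python3 -m crank '[{"x":-0.0285,"y":0,"z":0.03,"turn":-0.002},{"x":-0.0285,"y":0,"z":0.07,"turn":-0.002},{"x":-0.0285,"y":0,"z":0.11,"turn":-0.002},{"x":-0.0285,"y":0,"z":0.139,"turn":-0.002},{"x":-0.0285,"y":0,"z":0.139,"turn":-0.002},{"x":-0.0285,"y":0,"z":0.139,"turn":-0.002}]' 0.056 40
python3 -m crank '[{"x":0,"y":0,"z":0,"turn":0},{"x":0,"y":0,"z":0,"turn":0},{"x":0,"y":0,"z":0,"turn":0},{"x":0,"y":0,"z":-0.002,"turn":0},{"x":0,"y":0,"z":-0.002,"turn":0},{"x":0,"y":0,"z":-0.002,"turn":0}]' 0.03 40
python3 -c "
from h import *
P=env.get_obs()['tool_pos'][:2]; print('before lift',P); t=P+RX*.0344-RY*.1673; print('target',t); rel([*t,.16],94)"
```

```text
time_s: 25.65
tool_pos: [0.4979, -0.0033, 0.0695]
tool_rot: [179.9, 0.0, 94.1]
force: [0.5, 0.1, -0.1]
grip_width: 0.0564
grasp_force: 0.0
time_s: 26.4
tool_pos: [0.4966, -0.0027, 0.0702]
tool_rot: [-180.0, -0.0, 94.2]
force: [-0.4, -0.1, -2.0]
grip_width: 0.0436
grasp_force: 39.9
before lift [ 0.49657372 -0.00267509]
target [ 0.54256018 -0.16716793]
at [ 0.4966 -0.0027  0.0702] [-1.7996e+02 -1.0000e-02  9.4190e+01] t 26.4 -> xyz [-0.1674  0.0338 -0.0899] turn 0.0032
```

```bash
python3 -m crank '[{"x":0,"y":0,"z":-0.03,"turn":0},{"x":0,"y":0,"z":-0.07,"turn":0},{"x":0,"y":0,"z":-0.09,"turn":0},{"x":-0.03,"y":0.006,"z":-0.09,"turn":0.003},{"x":-0.07,"y":0.014,"z":-0.09,"turn":0.003},{"x":-0.11,"y":0.022,"z":-0.09,"turn":0.003},{"x":-0.145,"y":0.029,"z":-0.09,"turn":0.003},{"x":-0.1674,"y":0.0338,"z":-0.09,"turn":0.003},{"x":-0.1674,"y":0.0338,"z":-0.09,"turn":0.003},{"x":-0.1674,"y":0.0338,"z":-0.09,"turn":0.003},{"x":-0.1674,"y":0.0338,"z":-0.09,"turn":0.003}]' 0.03 40
python3 - <<'E'
from h import *
rel([.54256,-.16717,.09],94); im,c=snap('wrist','w10.png'); rel([.54256,-.16717,.09],94)
cv2.imwrite('pics/v7.png',im[:,:,::-1])
E
```

```text
time_s: 27.78
tool_pos: [0.5428, -0.1654, 0.1606]
tool_rot: [-180.0, -0.0, 94.2]
force: [0.1, 0.0, -1.3]
grip_width: 0.0435
grasp_force: 39.9
at [ 0.5428 -0.1654  0.1606] [-1.7999e+02 -1.0000e-02  9.4150e+01] t 27.775 -> xyz [-0.0018 -0.0004  0.0706] turn 0.0027
at [ 0.5428 -0.1656  0.1607] [-180.     -0.     94.13] t 27.825 -> xyz [-0.0015 -0.0004  0.0707] turn 0.0023
```

View pics/v7.png

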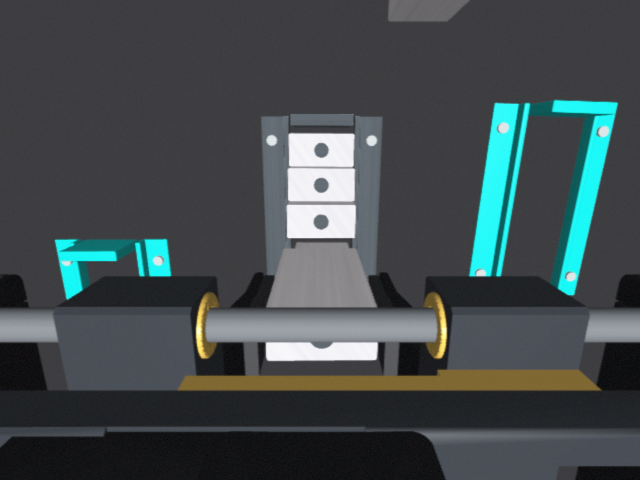

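Held block's lower +y edge is at row 248; 72's near top edge is at row 238 (10 px behind). I'll compute the clearance.

Run:
```python
from h import *
im=cv2.imread('pics/w10.png',0).astype(int); c=imaging.get_calibration('wrist')
f=lambda u,v,z:(1000*(at(c,u,v,z)[:2]-RC)@RY).round(2)
print(im[228:256,300:345].mean(1).astype(int).tolist())
for v in(237,238,239): print('72 edge',v,f(320,v,.072))
for v in(246,247,248,249): print('84 edge',v,f(320,v,.0905),f(320,v,.09))
print('x edges held', [round(1000*float((at(c,u,249,.0905)[:2]-RC)@RX),1) for u in(285,356)])
```

```text
[221, 235, 242, 242, 242, 242, 243, 243, 243, 237, 106, 61, 62, 68, 101, 131, 135, 135, 135, 135, 135, 135, 135, 135, 135, 135, 135, 136]
72 edge 237 0.99
72 edge 238 0.32
72 edge 239 -0.35
84 edge 246 0.34 0.19
84 edge 247 -0.28 -0.43
84 edge 248 -0.91 -1.06
84 edge 249 -1.53 -1.69
x edges held [-21.5, 21.1]
```

Run:
```python
from h import *
im=cv2.imread('pics/w10.png',0).astype(int); c=imaging.get_calibration('wrist')
f=lambda u,v,z:(1000*(at(c,u,v,z)[:2]-RC)@RY).round(2)
print(im[350:366,290:350].mean(1).astype(int).tolist(), im[330:350,290:305].mean(1).astype(int).tolist())
print('top -y edge',f(320,360,.1745),'bot +y',f(320,242,.0905),'tcp',(1000*(env.get_obs()['tool_pos'][:2]-RC)@RY).round(2))
# stop inner edge, 36 high, at +70
print(im[110:136,312:330].mean(1).astype(int).tolist()); print([f(320,v,.036) for v in(115,120,125)])
```

```text
[243, 243, 243, 243, 243, 243, 243, 243, 243, 238, 159, 77, 61, 61, 61, 61] [160, 159, 158, 157, 156, 155, 153, 148, 144, 139, 133, 133, 191, 240, 243, 243, 243, 243, 243, 243]
top -y edge -22.03 bot +y 2.83 tcp -8.67
[61, 61, 61, 64, 101, 105, 105, 105, 105, 104, 103, 102, 101, 102, 99, 75, 49, 56, 61, 61, 62, 62, 80, 161, 238, 242]
[np.float64(77.99), np.float64(74.72), np.float64(71.43)]
```

Held block is tilted about 2° (bottom towards +y) because the pads sat 2 mm off centre; it still fits. I'll shift -3.7 mm so the foot clears 72, then descend slowly watching force.

```bash
python3 -m crank '[{"x":-0.0037,"y":-0.0004,"z":0,"turn":0.002},{"x":-0.0037,"y":-0.0004,"z":0.005,"turn":0.002},{"x":-0.0037,"y":-0.0004,"z":0.01,"turn":0.002},{"x":-0.0037,"y":-0.0004,"z":0.015,"turn":0.002},{"x":-0.0037,"y":-0.0004,"z":0.02,"turn":0.002},{"x":-0.0037,"y":-0.0004,"z":0.026,"turn":0.002},{"x":-0.0037,"y":-0.0004,"z":0.032,"turn":0.002},{"x":-0.0037,"y":-0.0004,"z":0.038,"turn":0.002},{"x":-0.0037,"y":-0.0004,"z":0.038,"turn":0.002}]' 0.03 40
```

```text
time_s: 28.95
tool_pos: [0.5427, -0.1697, 0.1217]
tool_rot: [-180.0, -0.1, 93.9]
force: [0.1, 4.6, -3.8]
grip_width: 0.0438
grasp_force: 39.9
```

Light contact with 96 (+4.6 N in y); ease 1.5 mm back towards +y and re-read.

```bash
python3 -m crank '[{"x":0.001,"y":0,"z":0,"turn":0},{"x":0.0015,"y":0,"z":0,"turn":0},{"x":0.0015,"y":0,"z":0,"turn":0}]' 0.03 40 | grep -E 'pos|force'; python3 -m crank '[{"x":0.0005,"y":0,"z":0,"turn":0},{"x":0.001,"y":0,"z":0,"turn":0},{"x":0.001,"y":0,"z":0,"turn":0}]' 0.03 40| grep -E 'pos|force'; python3 -c "
from h import *
snap('wrist','w11.png')
im=cv2.imread('pics/w11.png',0).astype(int);print(im[225:260,305:335].mean(1).astype(int).tolist());print(im[225:260,290:300].mean(1).astype(int).tolist());print(im[340:366,290:350].mean(1).astype(int).tolist())"
```

```text
tool_pos: [0.5423, -0.1695, 0.1223]
force: [-0.8, 3.6, -3.9]
grasp_force: 39.9
tool_pos: [0.5423, -0.1691, 0.1226]
force: [-0.5, 2.5, -3.0]
grasp_force: 39.9
[174, 167, 165, 161, 160, 160, 161, 161, 164, 168, 173, 180, 191, 208, 232, 241, 242, 242, 242, 242, 242, 242, 242, 235, 163, 136, 134, 135, 134, 134, 135, 135, 135, 135, 135]
[242, 242, 242, 242, 242, 242, 242, 242, 242, 242, 242, 242, 242, 242, 243, 243, 243, 243, 243, 243, 244, 244, 243, 236, 168, 138, 135, 136, 135, 136, 136, 136, 136, 136, 137]
[131, 127, 156, 190, 196, 200, 207, 216, 230, 241, 242, 242, 242, 242, 242, 242, 242, 242, 242, 239, 204, 159, 153, 153, 153, 153]
```

```bash
python3 -m crank '[{"x":0.001,"y":0,"z":0,"turn":0},{"x":0.002,"y":0,"z":0,"turn":0},{"x":0.002,"y":0,"z":0,"turn":0}]' 0.03 40 | grep -E 'pos|force'; python3 -m crank '[{"x":0,"y":0,"z":0.003,"turn":0},{"x":0,"y":0,"z":0.006,"turn":0},{"x":0,"y":0,"z":0.009,"turn":0},{"x":0,"y":0,"z":0.012,"turn":0},{"x":0,"y":0,"z":0.012,"turn":0}]' 0.03 40| grep -E 'pos|force'
```

```text
tool_pos: [0.5425, -0.1666, 0.1227]
force: [-0.2, 1.6, -1.3]
grasp_force: 39.9
tool_pos: [0.5423, -0.1664, 0.1101]
force: [-0.9, 1.1, -2.2]
grasp_force: 39.9
```

Free now (Fz ≈ weight). Continue down.

```bash
python3 -m crank '[{"x":0,"y":0,"z":0.004,"turn":0},{"x":0,"y":0,"z":0.008,"turn":0},{"x":0,"y":0,"z":0.012,"turn":0},{"x":0,"y":0,"z":0.016,"turn":0},{"x":0,"y":0,"z":0.02,"turn":0},{"x":0,"y":0,"z":0.02,"turn":0}]' 0.03 40 | grep -E 'pos|force'; python3 -m crank '[{"x":0,"y":0,"z":0.004,"turn":0},{"x":0,"y":0,"z":0.008,"turn":0},{"x":0,"y":0,"z":0.012,"turn":0},{"x":0,"y":0,"z":0.015,"turn":0},{"x":0,"y":0,"z":0.015,"turn":0}]' 0.03 40| grep -E 'pos|force'
```

```text
tool_pos: [0.5423, -0.1662, 0.09]
force: [0.6, 3.3, -2.7]
grasp_force: 39.9
tool_pos: [0.5424, -0.1665, 0.0751]
force: [0.4, 3.7, -2.0]
grasp_force: 39.9
```

```bash
python3 -m crank '[{"x":0.001,"y":0,"z":0.002,"turn":0},{"x":0.001,"y":0,"z":0.004,"turn":0},{"x":0.001,"y":0,"z":0.0055,"turn":0},{"x":0.001,"y":0,"z":0.0055,"turn":0}]' 0.03 40 | grep -E 'pos|force'; python3 -m crank '[{"x":0,"y":0,"z":0.001,"turn":0},{"x":0,"y":0,"z":0.0015,"turn":0},{"x":0,"y":0,"z":0.0015,"turn":0}]' 0.03 40| grep -E 'pos|force'
```

```text
tool_pos: [0.5422, -0.1662, 0.0698]
force: [0.2, 0.6, -2.1]
grasp_force: 40.1
tool_pos: [0.5423, -0.1661, 0.0696]
force: [-3.5, 0.8, 6.8]
grasp_force: 40.5
```

Landed. Release, retreat and check.

```bash
python3 -m crank '[{"x":0,"y":0,"z":-0.0005,"turn":0},{"x":0,"y":0,"z":-0.0005,"turn":0},{"x":0,"y":0,"z":-0.0005,"turn":0},{"x":0,"y":0,"z":-0.03,"turn":0},{"x":0,"y":0,"z":-0.07,"turn":0},{"x":0,"y":0,"z":-0.11,"turn":0},{"x":0,"y":0,"z":-0.14,"turn":0},{"x":-0.0,"y":0,"z":-0.17,"turn":0},{"x":0.04,"y":0,"z":-0.19,"turn":0},{"x":0.04,"y":0,"z":-0.19,"turn":0},{"x":0.04,"y":0,"z":-0.19,"turn":0}]' 0.054 40
python3 - <<'E'
from h import *
tops('w12.png'); s,_=snap('scene','s12.png'); snap('top','t12.png')
cs,ct=[imaging.get_calibration(n) for n in('scene','top')]
for y,h in((-59,108),(-36.9,96),(-12,84),(12,72),(34,60),(56,48)):
    P=RC+RY*y/1000
    print(h, 'expected scene px top', proj(cs,[*P,h/1000]).round(1))
# detect holes in scene (dark spots within bright tops)
g=cv2.resize(s.min(2)[200:262,205:290],None,fx=4,fy=4,interpolation=cv2.INTER_CUBIC)
n,l,st,ce=cv2.connectedComponentsWithStats((g>205).astype(np.uint8))
for i in range(1,n):
    if st[i,4]>200: print((ce[i]/4+[205,200]).round(1),st[i,4], (st[i,2:4]/4).round(1))
E
```

```text
time_s: 34.38
tool_pos: [0.5394, -0.1259, 0.2582]
tool_rot: [-180.0, 0.1, 93.9]
force: [0.1, 0.0, -0.0]
grip_width: 0.0541
grasp_force: 0.0
[ 378   59   53   27 1291] [(48, 72.5, 158.4), (60, 70.0, 156.5), (72, 67.6, 154.6), (84, 65.1, 152.7), (96, 62.6, 150.8), (108, 60.1, 148.9)]
[299 178  46  23 979] [(48, 0.0, 55.6), (60, -0.0, 57.2), (72, -0.0, 58.8), (84, -0.0, 60.4), (96, -0.0, 62.0), (108, -0.1, 63.6)]
[ 298  203   48   23 1007] [(48, -0.1, 31.4), (60, -0.1, 33.8), (72, -0.1, 36.3), (84, -0.1, 38.7), (96, -0.1, 41.1), (108, -0.1, 43.5)]
[ 298  229   48   23 1018] [(48, -0.0, 5.2), (60, -0.0, 8.5), (72, -0.0, 11.8), (84, -0.1, 15.1), (96, -0.1, 18.4), (108, -0.1, 21.8)]
[ 296  257   49   23 1045] [(48, -1.5, -24.1), (60, -1.5, -19.8), (72, -1.5, -15.5), (84, -1.4, -11.2), (96, -1.4, -6.9), (108, -1.3, -2.6)]
[ 298  285   50   23 1012] [(48, 0.7, -54.1), (60, 0.7, -48.7), (72, 0.7, -43.4), (84, 0.6, -38.1), (96, 0.6, -32.8), (108, 0.6, -27.4)]
108 expected scene px top [[213.  209.1]]
96 expected scene px top [[224.  214.1]]
84 expected scene px top [[236.2 219. ]]
72 expected scene px top [[247.8 223.9]]
60 expected scene px top [[258.4 228.7]]
48 expected scene px top [[268.8 233.5]]
[215.4 209.7] 1549 [13.8 11.2]
[226.3 214.8] 1575 [13. 12.]
[237.3 219.1] 1598 [12.8 11.8]
[248.5 224.1] 1577 [12.5 12.2]
[259.  229.1] 1539 [11.5 11.8]
[269.4 233.9] 1560 [11.2 12.5]
```

All six tops sit at their expected heights, evenly spaced about 22 mm apart in order, and spare60 hasn't moved. The tool is clear, so I'll hand in.

```bash
python3 -c "
from h import *
print(env.sign_off())"
```

```text
the job is handed in; nothing more can be done
None
```

The 84 mm block now stands in the gap and all six blocks are upright in order between the rails (34.4 s of 64 s). On the way, though, I tipped block108 about 30° against the -y end stop through a stray row in my own move, then pushed it back upright, and I carried 96 and 108 up to about 1 mm off the bench while sliding them.

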